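Hold the bench key switch on

TASK

Take the key with the rectangular grip out of the wooden key rack, leaving the round-headed one where it is, and push it fully home into the key switch on top of the grey control box; its pins are sticky, so wiggle it rather than force it. Then turn it a quarter clockwise against the spring, until the pointer ring is at its second mark, and finish while still gripping the key and holding it turned there: the switch springs back if you let go. Leave the bit case and the tape roll on the worktop where they are.

Things in the scene. Friction and masses are not known exactly. Their poses are not given: they have to be found in the camera images.
- key_bow (a point): Centre of the rectangular flat grip (bow), 26 (x) x 8 (y) x 40 (z) mm, of the loose steel key (80 g) standing upright in one of the rack's two slots. z points up the key. Grasp it from above across the 8 mm. Turned by 180 degrees about z the key is the same. It reaches 64 mm below this point.
- key_collar (a point): Centre of the underside of that key's round collar (22 mm across, 4 mm thick), 24 mm straight below key_bow, same axes. It rests on the rack's top at the start and on the keyway's mouth when the key is fully home. Below it: a round stem 6 mm thick, then at the end a flat bit 20 (x) x 6 (y) x 16 (z) mm, rounded below, reaching 40 mm below the collar.
- keyway (a point): Centre of the keyway's mouth, 78 mm above the worktop. z up, x along the slot, which is 22 (x) x 8.6 (y) mm and runs 20 mm straight down. Two pairs of sticky pins close it from its long sides, 8 mm (x = +6) and 12 mm (x = -6) down: pushed straight they jam (50 to 90 N), but with a yaw wiggle of 0.05 to 0.09 rad to either side they yield to about 20 N, and they stay aside.
- switch_box: Fixed grey control box, 124 (x) x 104 (y) x 70 (z) mm, origin at the centre of its underside; in the middle of its lid a 44 x 44 mm aluminium lock plate, 8 mm proud, with the keyway (slot along x). The key can turn only when home (collar within 2 mm of the mouth), its bit then in the barrel below the slot; turned, it cannot be drawn out.
- barrel (a joint): Angle of the lock barrel and of the black pointer ring round the lock plate, rad: 0 at rest, in line with the slot (it gives 0.1 backwards), growing clockwise seen from above up to the stop at 1.57 (second mark). A spring turns it back (about 0.1 N m at the stop). The key has about 0.1 rad of play in the barrel and turns that much more than it.
- other_bow (a point): Centre of the round grip (40 mm across, 8 mm thick) of the other steel key, in the other slot of the rack, 80 mm from the first key. It does not fit; leave it.
- key_rack: Fixed wooden block, 50 (x) x 150 (y) x 45 (z) mm, origin at the centre of its underside, with slots 24 (x) x 11 (y) mm through it at y = -40 and +40 mm; one key stands in each, its collar on the block's top.
- bit_case: Loose closed grey plastic bit case, 55 x 74 x 38 mm, origin at the centre of its underside: a bystander behind the work.
- tape: Loose brown tape roll, 104 x 100 x 48 mm, origin at the centre of its underside: a bystander behind the work.

How it is judged:
On the way:
1. the key is fully home in the switch, not yet turned (z of key_collar in the frame of keyway between -0.003 and 0.0035 m and horizontal distance between key_collar and keyway below 0.004 m and angle between key_bow's own z axis and vertical below 0.12 rad and value of joint barrel below 0.3 rad), for 0.1 s.
At the end, for the whole second after the job is handed in: The rectangular-grip key is fully home (collar within 3.5 mm of the mouth, 4 mm sideways, upright), the barrel is turned clockwise by more than 1.3 rad, and the gripper still holds the key (over 2 N) (z of key_collar in the frame of keyway between -0.003 and 0.0035 m and horizontal distance between key_collar and keyway below 0.004 m and angle between key_bow's own z axis and vertical below 0.12 rad and value of joint barrel above 1.3 rad and contact force between the fingers and key above 2 N); the arm keeps its last pose, push and grip.
It fails at once if the key is forced: pressed on the box with more than 80 N (contact force between key and switch_box above 80 N).
It fails at once if the other key is taken or knocked (moved over 15 mm) (distance of other_bow from where it was at the start of the episode above 0.015 m).
It fails at once if a bystander is pushed over 30 mm (distance of any of bit_case, tape from where it was at the start of the episode above 0.03 m).
It also fails if it takes over 61 s, if anything falls off the work surface, if the arm or the gripper's body presses on something with over 40 N, if the wrist force passes 120 N, or if a joint passes its speed limit or range.

ROBOT

A 7-joint arm with a two-finger parallel gripper is mounted at the origin on a cart in front of the work surface, level with it; the furniture and walls round the work are solid. World frame = base frame: x ahead of the robot, y to its left, z up, the work surface at z = 0. Lengths are in m, angles in rad, forces in N, time in s.
With the tool pointing down it reaches from about 0.425 to 1.025 m from the base axis. Payload 9.4 kg.
Tool frame: the origin (TCP) lies at the very end of the fingers, on their centre line; the grasp point (between the pads) lies hold_point_z behind it (hold_point_z is the distance from the TCP to the grasp point, in m); z points along the fingers, y is the line along which they close (so a half turn about z gives the same grasp; the last joint's range is limited). The gripper opens to 93 mm and grips with 3 to 60 N. Pads are 15 mm wide; open, the fingers measure 128 mm over their backs; the gripper's body (75 mm by 188 mm) begins 65 mm behind the grasp point.
Start: joints at [-1.21, 0.599, -0.003, 1.599, 0.002, 0.943, -0.08], TCP at [0.307, 0.657, 0.191] pointing down, gripper open.
Joint ranges: [-2.57, 2.57], [-0.35, 1.97], [-1.29, 1.29], [0.11, 2.56], [-1.05, 4.19], [0.11, 1.86], [-2.63, 2.63]. Speed limits (rad/s): [2.22, 2.22, 3.01, 3.01, 3.14, 3.14, 3.14].

INTERFACE

Orientations are given as a rotation vector (axis times angle).
In Python, from station import observe, snapshot, camera_model, job_done, spot_in, hold_point_z gives the robot as it stands.
- The arm moves only by the tool apply_moves, never from a script. Its argument "rows" is a list of rows, each a list of 4 numbers: the shift along the tool's x, y, z each as a share of 750 mm, from -1 to 1, then the turn about the tool's z as a share of 120 degrees, from -1 to 1. In form: [[dx, dy, dz, roll], ...]. A call has 1 to 12 rows; each row shifts and turns the commanded pose from where the row before left it, along the tool's axes as they then stand; what a row does not reach is not made up. A row lasts 1/10 s, in which the tool goes at most 50 mm and 8.59 degrees, less where a joint would pass 70% of its speed; a pose out of reach is approached as far as the arm can. A call with a number of a shift or a turn outside -1 to 1 is refused whole. A call with a gripper value outside its range is refused whole. "gripper" is the closure, from -1 (fully open) to 1 (shut), set as the call begins (left out, the last holds). The fingers move at their own pace and stop on an object; "grip_force" is the grip in N (left out, the last holds). Time passes only in rows, so rows that do not move let the fingers close. It gives the time, the measured TCP pose, the force, the opening and the grip force at its end, in the units of the state.
- observe(): the state, without advancing time (a new reading comes with each control period).
- snapshot(name): name is "side" or "top" or "wrist"; returns the picture (384x512x3 uint8, red, green, blue); there is no depth.
- camera_model(name): a dict with "K" (3x3 intrinsics, pixels), "camera_from_world" (4x4, takes a point from world to camera coordinates); the wrist camera has in their place "mount" (4x4, takes a point from camera to tool coordinates, whose origin is the TCP and whose axes are the flange's). Camera axes: x right, y up, looking along -z (the intrinsics and any distortion apply to the point x, -y, -z); pixel columns grow to the right and rows downward; lengths in m; the calibration is good to about 2 mm. The wrist camera is an equidistant fisheye: a pixel r from the principal point sees the ray r / f radians off the axis. A picture is of the moment at which its call begins: read the wrist's pose just before it. camera_model takes no time and is no camera call.
- job_done(): hands the job in; it is judged then, once.
Trained networks look in the newest picture that a camera, given by its name, has taken for a name from the list of things; names that differ only in an ending like _2 or _b are one class to them, and where a whole thing is asked for, a point or a joint stands for the part that bears it (a point fixed in the world has none). Each returns a list of dicts, best first, with "confidence" (0 to 1); they miss things now and then, are a little off and sometimes report something else, mostly with a low value. They report only what shows in the picture. A call takes as long as a camera call.
- spot_in(camera, thing): "rect" ([left, top, right, bottom] in pixels, round what is visible of it).
The state is a dict: "t": time; "joint_positions": joint angles; "dq": joint speeds; "joint_torque": joint torques, N m; "tcp_pos": TCP position; "eef_rot": TCP orientation; "contact_force": force on the tool from outside, world axes, zero at the start; "torque": the same for the moment, N m; "opening": finger opening in m; "gripper_force": force on a finger pad.
Only numpy, scipy, OpenCV 4.12 (cv2) and the standard library are available. Lean on these libraries where they do the work, as an engineer would, in place of code of your own. Each camera call takes 0.05 s, during which the arm holds its last target. There are 200 camera calls.

## Working session

There is one attempt and no reset: what is moved stays moved. The work goes in short steps, Python scripts to look and compute and a tool call to move; the robot and the scene stay as the last step left them, time stands still between calls to the robot, and variables do not carry over. Pictures are saved under pics/ and viewed, at most 10 in all, crops included, and the job is handed in when it is done.

Besides the shell and the picture viewer there is one more tool, called after "Call:" as a command line: name --pt "numbers of a row" for each row, then --argument value for the rest. apply_moves: Moves the arm, as the interface text tells. Shift numbers are shares of 750 mm and turn numbers shares of 120 degrees, none past 1 either way. Its arguments: {"type":"object","properties":{"rows":{"type":"array"},"gripper":{"type":"number"},"grip_force":{"type":"number"}},"required":["rows"]}

```bash
mkdir -p pics; ls; cat > h.py <<'E'
import numpy as np, cv2
from scipy.spatial.transform import Rotation as R
from station import *
def ray(cam,px,st=None):
    m=camera_model(cam);K=np.array(m["K"]);u=(px[0]-K[0,2])/K[0,0];v=(px[1]-K[1,2])/K[1,1]
    if cam=="wrist":
        r=np.hypot(u,v);s=np.sin(r)/r if r>1e-9 else 1
        d=np.array([u*s,-v*s,-np.cos(r)])
        st=st or observe();T=np.eye(4);T[:3,:3]=R.from_rotvec(st["eef_rot"]).as_matrix();T[:3,3]=st["tcp_pos"]
        W=T@np.array(m["mount"])
    else:
        d=np.array([u,-v,-1.]);W=np.linalg.inv(np.array(m["camera_from_world"]))
    return W[:3,3],W[:3,:3]@d
def onz(cam,px,z,st=None):
    o,d=ray(cam,px,st);return o+d*(z-o[2])/d[2]
def proj(cam,p,st=None):
    m=camera_model(cam);K=np.array(m["K"])
    if cam=="wrist":
        st=st or observe();T=np.eye(4);T[:3,:3]=R.from_rotvec(st["eef_rot"]).as_matrix();T[:3,3]=st["tcp_pos"]
        C=np.linalg.inv(T@np.array(m["mount"]))
    else: C=np.array(m["camera_from_world"])
    c=C[:3,:3]@np.array(p)+C[:3,3];x,y,z=c[0],-c[1],-c[2]
    if cam=="wrist":
        r=np.hypot(x,y);a=np.arctan2(r,z)/max(r,1e-9);return np.array([K[0,2]+K[0,0]*x*a,K[1,2]+K[1,1]*y*a])
    return np.array([K[0,2]+K[0,0]*x/z,K[1,2]+K[1,1]*y/z])
def snap(cam,name):
    im=snapshot(cam);cv2.imwrite(f"pics/{name}.png",im[:,:,::-1]);return im
E
python3 - <<'E'
from h import *
s=observe();print({k:np.round(v,3).tolist() for k,v in s.items()},hold_point_z if not callable(hold_point_z) else hold_point_z())
a=snap("top","top0");b=snap("side","side0");c=snap("wrist","wr0")
cv2.imwrite("pics/all0.png",cv2.resize(np.hstack([a,b]),(800,300))[:,:,::-1])
for cam in["top","side"]:
  print(cam,{k:np.round(v,3).tolist() for k,v in camera_model(cam).items() if k in("K","camera_from_world")})
  for t in["key_bow","other_bow","switch_box","key_rack","bit_case","tape"]:
    print(cam,t,[(np.round(r["rect"]).tolist(),round(r["confidence"],2)) for r in spot_in(cam,t)[:3]])
print({k:np.round(v,3).tolist() for k,v in camera_model("wrist").items() if k in("K","mount")})
E
```

```text
pics
{'t': 0.0, 'joint_positions': [-1.21, 0.6, -0.003, 1.6, 0.002, 0.943, -0.08], 'dq': [-0.001, -0.002, 0.0, -0.0, -0.0, -0.001, 0.0], 'joint_torque': [-0.002, -76.509, 1.497, -25.235, -0.052, 0.017, 0.0], 'tcp_pos': [0.307, 0.656, 0.19], 'eef_rot': [-0.682, -3.067, 0.002], 'contact_force': [-0.131, -0.741, -0.119], 'torque': [0.006, 0.016, 0.027], 'gripper_force': 0.0, 'opening': 0.093} 0.0188
top {'K': [[404.304, 0.0, 260.083], [0.0, 404.304, 188.129], [0.0, 0.0, 1.0]], 'camera_from_world': [[0.027, -1.0, -0.016, 0.022], [0.993, 0.025, 0.116, -0.613], [-0.115, -0.019, 0.993, -0.886], [0.0, 0.0, 0.0, 1.0]]}
top key_bow [([164.0, 204.0, 229.0, 276.0], 0.58), ([360.0, 203.0, 370.0, 218.0], 0.51)]
top other_bow [([392.0, 195.0, 410.0, 214.0], 0.52)]
top switch_box [([161.0, 200.0, 226.0, 278.0], 0.86)]
top key_rack [([345.0, 189.0, 418.0, 228.0], 0.61)]
top bit_case [([209.0, 120.0, 247.0, 148.0], 0.72), ([176.0, 217.0, 210.0, 253.0], 0.57)]
top tape [([301.0, 121.0, 342.0, 169.0], 0.66)]
side {'K': [[369.953, 0.0, 252.319], [0.0, 369.953, 195.596], [0.0, 0.0, 1.0]], 'camera_from_world': [[0.85, -0.526, 0.016, -0.513], [0.207, 0.361, 0.909, -0.201], [-0.484, -0.77, 0.416, -0.556], [0.0, 0.0, 0.0, 1.0]]}
side key_bow [([288.0, 238.0, 300.0, 263.0], 0.58)]
side other_bow [([328.0, 257.0, 341.0, 284.0], 0.88)]
side switch_box [([147.0, 175.0, 214.0, 223.0], 0.64)]
side key_rack [([267.0, 249.0, 360.0, 316.0], 0.86)]
side bit_case [([258.0, 180.0, 292.0, 204.0], 0.84), ([146.0, 174.0, 214.0, 222.0], 0.69), ([164.0, 184.0, 194.0, 187.0], 0.39)]
side tape [([299.0, 209.0, 352.0, 250.0], 0.58)]
{'K': [[297.319, 0.0, 253.819], [0.0, 297.319, 191.892], [0.0, 0.0, 1.0]], 'mount': [[-0.0, 0.966, 0.26, 0.072], [1.0, -0.0, 0.001, 0.0], [0.001, 0.26, -0.966, -0.194], [0.0, 0.0, 0.0, 1.0]]}
```

```bash
python3 - <<'E'
from h import *
a=cv2.imread("pics/top0.png");b=cv2.imread("pics/side0.png")
c1=cv2.resize(a[180:290,140:430],None,fx=2.7,fy=2.7,interpolation=cv2.INTER_CUBIC)
c2=cv2.resize(b[165:325,130:370],(400,267),interpolation=cv2.INTER_CUBIC)
o=np.zeros((600,800,3),np.uint8);o[:c1.shape[0],:c1.shape[1]]=c1;o[300:567,:400]=c2
cv2.imwrite("pics/v0.png",o)
print("key",onz("top",(365,210),.089),"other",onz("top",(401,204.5),.089))
print("box top", [onz("top",p,.07) for p in[(161,200),(226,278)]])
for n,p in [("k",(294,250)),("o",(334.5,270))]: print(n,onz("side",p,.069))
E
```

```text
key [ 0.56462208 -0.18749658  0.089     ] other [ 0.57827808 -0.2637634   0.089     ]
box top [array([0.57648794, 0.25405182, 0.07      ]), array([0.41247627, 0.10501626, 0.07      ])]
k [ 0.56280112 -0.20079571  0.069     ]
o [ 0.58318516 -0.28039999  0.069     ]
```

View pics/v0.png

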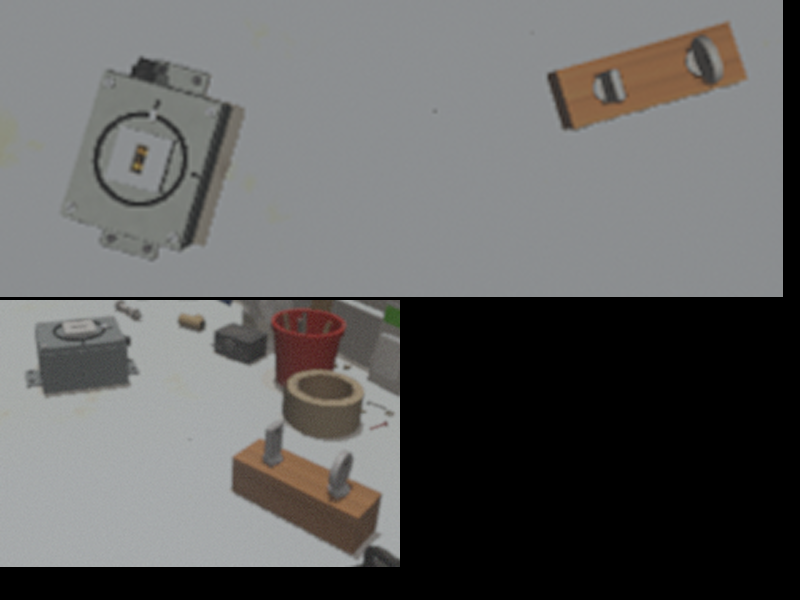

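The top view shows the rectangular key at px (367,211), the round one at (401,204), and the keyway at (191,238), with the pointer up and the second mark on its right. I'll move over the box first for a wrist view.

```bash
cat >> h.py <<'E'
def plan(pos,yaw=None):
    "pos world TCP target, yaw = world angle (deg) of tool x; prints shares for the translation (current axes) and the roll"
    s=observe();M=R.from_rotvec(s["eef_rot"]).as_matrix();d=M.T@(np.array(pos)-s["tcp_pos"])
    y=np.degrees(np.arctan2(M[1,0],M[0,0]));
    print("t",round(s["t"],2),"tcp",np.round(s["tcp_pos"],4),"yaw",round(y,2),"tilt",round(np.degrees(np.arccos(-M[2,2])),2),"d mm",np.round(d*1e3,1),"shares",np.round(d/.75,4),"rows>=",np.ceil(np.linalg.norm(d)/.05))
    if yaw is not None: r=-((yaw-y+180)%360-180);print("roll deg",round(r,2),"share",round(r/120,4),"rows>=",np.ceil(abs(r)/8.59))
E
python3 - <<'E'
from h import *
k=onz("top",(191.5,238.5),.078);print("keyway",k)
for cy in[(367,211.5)]:print(onz("top",cy,.075))
plan([k[0],k[1],.2],163)
E
```

```text
keyway [0.49453192 0.18153809 0.078     ]
[ 0.56244362 -0.19516247  0.075     ]
t 0.75 tcp [0.3074 0.6566 0.191 ] yaw 154.92 tilt 0.0 d mm [-370.9 -350.9   -9. ] shares [-0.4946 -0.4679 -0.0121] rows>= 11.0
roll deg -8.08 share -0.0674 rows>= 1.0
```

Call:
apply_moves --pt "-0.045 -0.0425 -0.001 0" --pt "-0.045 -0.0425 -0.001 0" --pt "-0.045 -0.0425 -0.001 0" --pt "-0.045 -0.0425 -0.001 0" --pt "-0.045 -0.0425 -0.001 0" --pt "-0.045 -0.0425 -0.001 0" --pt "-0.045 -0.0425 -0.001 0" --pt "-0.045 -0.0425 -0.001 0" --pt "-0.045 -0.0425 -0.001 0" --pt "-0.045 -0.0425 -0.001 0" --pt "-0.045 -0.043 -0.001 0" --pt "0 0 0 -0.067"

```text
t: 1.95
tcp_pos: [0.4969, 0.1748, 0.1996]
eef_rot: [0.477, 3.103, -0.003]
contact_force: [0.0, 0.2, -1.1]
opening: 0.0932
gripper_force: 0.0
```

Call:
apply_moves --pt "0 0 0 0" --pt "0 0 0 0"

```text
t: 2.15
tcp_pos: [0.4947, 0.182, 0.1993]
eef_rot: [-0.47, -3.106, -0.001]
contact_force: [0.0, 0.9, -1.0]
opening: 0.0929
gripper_force: 0.0
```

```bash
python3 - <<'E'
from h import *
plan([.4945,.1815,.2],163)
s=observe();im=snap("wrist","wr1")
print(proj("wrist",[.4945,.1815,.078],s),[(np.round(r["rect"]).tolist(),round(r["confidence"],2)) for r in spot_in("wrist","switch_box")[:3]])
cv2.imwrite("pics/wr1b.png",cv2.resize(im,(800,600),interpolation=cv2.INTER_CUBIC)[:,:,::-1])
E
```

```text
t 2.15 tcp [0.4947 0.182  0.1993] yaw 162.79 tilt 0.04 d mm [ 0.  -0.5 -0.7] shares [ 0.     -0.0007 -0.001 ] rows>= 1.0
roll deg -0.21 share -0.0018 rows>= 1.0
[253.09054423 180.83066312] [([208.0, 106.0, 301.0, 232.0], 0.91)]
```

View pics/wr1b.png

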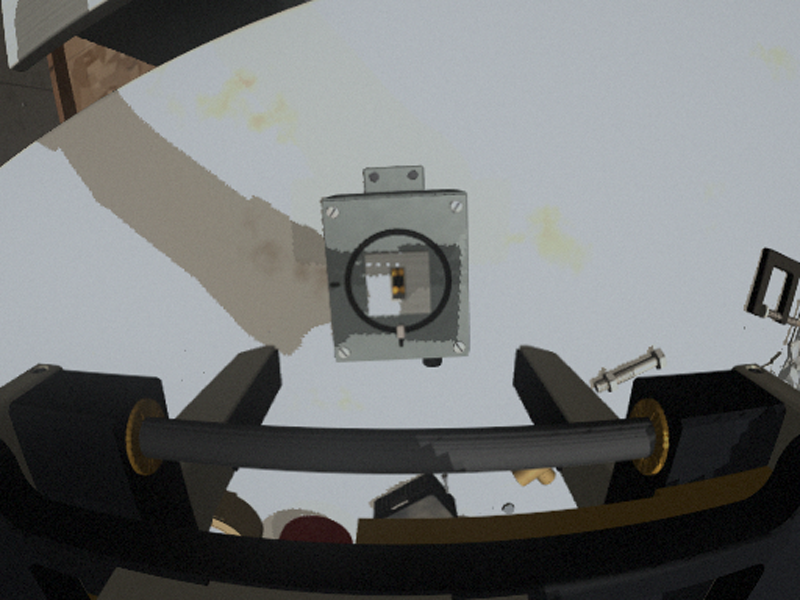

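Call:
apply_moves --pt "0 0 0.035 0" --pt "0 0 0.035 0" --pt "0 0 0.02 0" --pt "0 0 0 0" --pt "0 0 0 0" --pt "0 0 0 0"

```text
t: 2.85
tcp_pos: [0.4952, 0.1821, 0.1325]
eef_rot: [0.465, 3.106, 0.001]
contact_force: [-0.0, 0.1, -0.8]
opening: 0.0929
gripper_force: 0.0
```

```bash
python3 - <<'E'
from h import *
import json
plan([.4945,.1815,.13],16)
s=observe();json.dump({k:np.array(v).tolist() for k,v in s.items()},open("s2.json","w"));snap("wrist","wr2")
print(proj("wrist",[.4945,.1815,.078],s))
E
```

```text
t 2.85 tcp [0.4952 0.1821 0.1325] yaw 162.97 tilt 0.08 d mm [ 0.5 -0.7  2.5] shares [ 0.0007 -0.001   0.0034] rows>= 1.0
roll deg 146.97 share 1.2247 rows>= 18.0
[252.66337575 197.40958132]
```

Call:
apply_moves --pt "0 0 0 0.07" --pt "0 0 0 0.07" --pt "0 0 0 0.07" --pt "0 0 0 0.07" --pt "0 0 0 0.07" --pt "0 0 0 0.07" --pt "0 0 0 0.07" --pt "0 0 0 0.07" --pt "0 0 0 0.07" --pt "0 0 0 0.07" --pt "0 0 0 0.07" --pt "0 0 0 0.07"

```text
t: 4.1
tcp_pos: [0.4952, 0.1818, 0.1326]
eef_rot: [-2.695, -1.613, -0.003]
contact_force: [-0.9, 0.8, -0.4]
opening: 0.0932
gripper_force: 0.0
```

Call:
apply_moves --pt "0 0 0 0.07" --pt "0 0 0 0.07" --pt "0 0 0 0.07" --pt "0 0 0 0.07" --pt "0 0 0 0.07" --pt "0 0 0 0.035" --pt "0 0 0 0" --pt "0 0 0 0" --pt "0 0 0 0"

```text
t: 5.0
tcp_pos: [0.4949, 0.1815, 0.132]
eef_rot: [-3.11, -0.439, -0.001]
contact_force: [0.1, -0.3, -0.6]
opening: 0.0929
gripper_force: 0.0
```

```bash
python3 - <<'E'
from h import *
import json
plan([.5625,-.195,.14],16)
s=observe();json.dump({k:np.array(v).tolist() for k,v in s.items()},open("s3.json","w"));snap("wrist","wr3")
o=[]
for n in(2,3):
  st=json.load(open(f"s{n}.json"));p=proj("wrist",[.4945,.1815,.078],st);print(p)
  x,y=np.round(p).astype(int)-[40,48];print("crop origin",x,y)
  o.append(cv2.resize(cv2.imread(f"pics/wr{n}.png")[y:y+96,x:x+80],(400,480),interpolation=cv2.INTER_CUBIC))
cv2.imwrite("pics/v23.png",np.hstack(o))
E
```

```text
t 5.0 tcp [0.4949 0.1815 0.132 ] yaw 16.06 tilt 0.05 d mm [-39.2 380.5  -8.3] shares [-0.0523  0.5074 -0.011 ] rows>= 8.0
roll deg 0.06 share 0.0005 rows>= 1.0
[253.37460026 196.7357272 ]
crop origin 213 149
[254.21633174 198.00787826]
crop origin 214 150
```

View pics/v23.png

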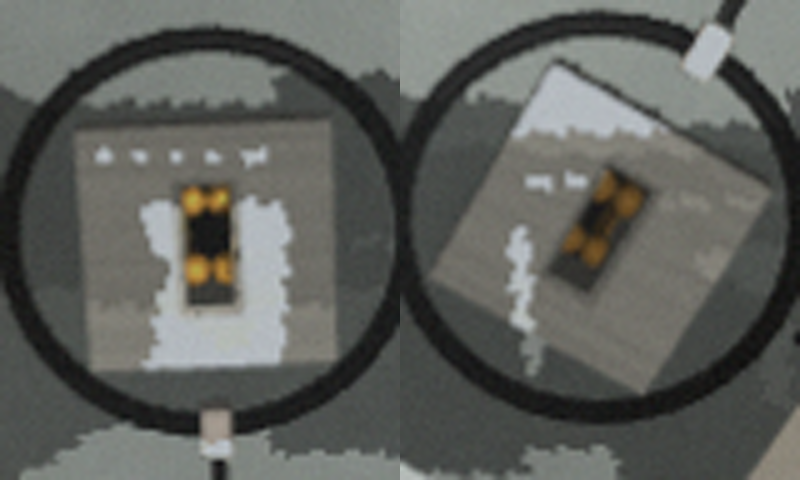

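```bash
python3 - <<'E'
from h import *
import json
D={2:((213,149),[(76,130),(332,120),(338,362),(92,370)],(209,245)),3:((214,150),[(157,62),(370,190),(245,393),(30,277)],(201,230))}
A=[];b=[]
for n,(o,c,sl) in D.items():
  st=json.load(open(f"s{n}.json"));f=lambda p:onz("wrist",(np.array(p)+.5)/5-.5+o,.078,st)[:2]
  P=np.array([f(p) for p in c]);s=f(sl)
  L=[np.linalg.norm(P[i]-P[(i+1)%4]) for i in range(4)]
  e=[np.degrees(np.arctan2(*(P[(i+1)%4]-P[i])[::-1]))%90 for i in range(4)]
  print(n,"plate c",P.mean(0),"slot",s,"sides",np.round(L,4),"ang%90",np.round(e,1),np.mean(e))
  M=R.from_rotvec(st["eef_rot"]).as_matrix()[:2,:2]
  for q in(s,P.mean(0)): A.append(np.hstack([np.eye(2),M]));b.append(q)
x=np.linalg.lstsq(np.vstack(A),np.hstack(b),rcond=None)[0];print("keyway",x[:2],"tool bias",x[2:],"res",np.vstack(A)@x-np.hstack(b))
E
```

```text
2 plate c [0.49614188 0.1820316 ] slot [0.4955106  0.18212331] sides [0.0438 0.0441 0.0441 0.0439] ang%90 [75.2 75.7 74.9 75.3] 75.29897238365844
3 plate c [0.49587925 0.18237072] slot [0.49649069 0.18244931] sides [0.0429 0.0433 0.0438 0.0443] ang%90 [74.7 76.6 76.1 75.3] 75.69324156475878
keyway [0.49605501 0.18219044] tool bias [ 0.00018565 -0.00017504] res [ 3.15637586e-04 -4.58567561e-05 -3.15637586e-04  4.58567561e-05
 -3.05718005e-04 -3.92930787e-05  3.05718005e-04  3.92930787e-05]
```

Call:
apply_moves --pt "0 0 -0.04 0" --pt "-0.0066 0.0634 0 0" --pt "-0.0066 0.0634 0 0" --pt "-0.0066 0.0634 0 0" --pt "-0.0066 0.0634 0 0" --pt "-0.0066 0.0634 0 0" --pt "-0.0066 0.0634 0 0" --pt "-0.0066 0.0634 0 0" --pt "-0.0061 0.0634 0 0" --pt "0 0 0 0" --pt "0 0 0 0"

```text
t: 6.15
tcp_pos: [0.5612, -0.1968, 0.1617]
eef_rot: [3.112, 0.432, 0.0]
contact_force: [-0.4, -0.3, -0.0]
opening: 0.093
gripper_force: 0.0
```

```bash
python3 - <<'E'
from h import *
import json
plan([.5625,-.195,.14],16)
s=observe();json.dump({k:np.array(v).tolist() for k,v in s.items()},open("s4.json","w"));im=snap("wrist","wr4")
p=proj("wrist",[.5625,-.195,.089],s);print(p)
for t in("key_bow","other_bow","key_rack"):print(t,[(np.round(r["rect"]).tolist(),round(r["confidence"],2)) for r in spot_in("wrist",t)[:3]])
x,y=np.round(p).astype(int)-[80,60];print("crop",x,y)
cv2.imwrite("pics/v4.png",cv2.resize(im[y:y+120,x:x+160],(800,600),interpolation=cv2.INTER_CUBIC)[:,:,::-1])
E
```

```text
t 6.15 tcp [ 0.5612 -0.1968  0.1617] yaw 15.81 tilt 0.0 d mm [ 1.7 -1.4 21.7] shares [ 0.0023 -0.0018  0.0289] rows>= 1.0
roll deg -0.19 share -0.0016 rows>= 1.0
[252.79905109 190.1174886 ]
key_bow [([247.0, 170.0, 263.0, 199.0], 0.84)]
other_bow [([319.0, 164.0, 343.0, 200.0], 0.6)]
key_rack [([222.0, 148.0, 363.0, 202.0], 0.79)]
crop 173 130
```

View pics/v4.png

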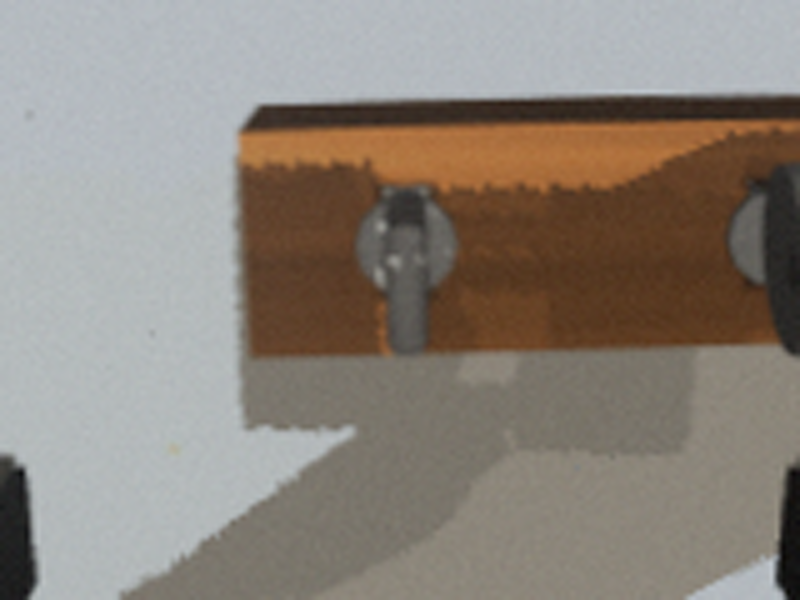

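```bash
python3 - <<'E'
from h import *
import json
st=json.load(open("s4.json"));f=lambda p,z:onz("wrist",(np.array(p)+.5)/5-.5+(173,130),z,st)
c=f((407,243),.049);b=f((408,284),.089);print("collar",c,"bow",b)
e=[f(p,.045) for p in[(240,130),(800,121),(250,357),(770,346)]]
print("rack angles",[np.degrees(np.arctan2(*(e[i+1]-e[i])[:2][::-1])) for i in(0,2)], "width",np.linalg.norm(e[0]-e[2]))
print("bow w",f((387,300),.089)-f((430,300),.089))
k=(c+b)/2;print(k);plan([k[0],k[1],.055],16)
E
```

```text
collar [ 0.5650747  -0.19542777  0.049     ] bow [ 0.56627614 -0.19527946  0.089     ]
rack angles [np.float64(-72.88661870059778), np.float64(-72.99881118571427)] width 0.0501072666233722
bow w [-0.00217237  0.00766987  0.        ]
[ 0.56567542 -0.19535361  0.069     ]
t 6.35 tcp [ 0.5618 -0.1934  0.1616] yaw 16.1 tilt 0.05 d mm [  3.2   3.1 106.6] shares [0.0043 0.0041 0.1421] rows>= 3.0
roll deg 0.1 share 0.0008 rows>= 1.0
```

Call:
apply_moves --pt "0.0043 0.0041 0.03 -0.0075" --pt "0 0 0.04 0" --pt "0 0 0 0" --pt "0 0 0 0" --pt "0 0 0 0" --pt "0 0 0 0" --gripper 0 --grip_force 30

```text
t: 6.95
tcp_pos: [0.5663, -0.1973, 0.1105]
eef_rot: [3.107, 0.461, 0.003]
contact_force: [0.6, -0.5, 0.4]
opening: 0.0503
gripper_force: 0.0
```

```bash
python3 - <<'E'
from h import *
plan([.5657,-.1954,.055],17)
E
```

```text
t 6.95 tcp [ 0.5663 -0.1973  0.1105] yaw 16.88 tilt 0.1 d mm [-0.1 -2.  55.5] shares [-0.0001 -0.0027  0.074 ] rows>= 2.0
roll deg -0.12 share -0.001 rows>= 1.0
```

Call:
apply_moves --pt "0 -0.0015 0.02 -0.001" --pt "0 0 0.02 0" --pt "0 0 0.02 0" --pt "0 0 0.014 0" --pt "0 0 0 0" --pt "0 0 0 0" --pt "0 0 0 0"

```text
t: 7.65
tcp_pos: [0.5655, -0.1965, 0.054]
eef_rot: [3.107, 0.463, 0.001]
contact_force: [0.9, 0.0, 0.8]
opening: 0.0466
gripper_force: 0.0
```

```bash
python3 - <<'E'
from h import *
plan([.5657,-.1954,.055],17);print(observe()["contact_force"])
E
```

```text
t 7.65 tcp [ 0.5655 -0.1965  0.054 ] yaw 16.96 tilt 0.03 d mm [ 0.5 -1.  -1. ] shares [ 0.0007 -0.0014 -0.0013] rows>= 1.0
roll deg -0.04 share -0.0004 rows>= 1.0
[0.90016584 0.03102327 0.78686455]
```

Call:
apply_moves --pt "0 -0.001 -0.0013 0" --pt "0 0 0 0" --pt "0 0 0 0" --pt "0 0 0 0" --pt "0 0 0 0" --pt "0 0 0 0" --pt "0 0 0 0" --pt "0 0 0 0" --gripper 1 --grip_force 45

```text
t: 8.45
tcp_pos: [0.5651, -0.1955, 0.0547]
eef_rot: [3.107, 0.464, 0.0]
contact_force: [0.0, 0.1, 0.5]
opening: 0.0073
gripper_force: 45.0
```

```bash
python3 - <<'E'
from h import *
plan([.496,.1822,.16],16);s=observe();print(s["contact_force"],s["opening"],s["gripper_force"])
E
```

```text
t 8.45 tcp [ 0.5651 -0.1955  0.0547] yaw 16.98 tilt 0.01 d mm [  44.2 -381.4 -105.4] shares [ 0.0589 -0.5085 -0.1405] rows>= 8.0
roll deg 0.98 share 0.0081 rows>= 1.0
[0.0223408  0.13458544 0.49434147] 0.007285028210586899 44.977750182151794
```

Call:
apply_moves --pt "0 0 -0.02 0" --pt "0 0 -0.04 0" --pt "0 0 -0.05 0" --pt "0 0 -0.045 0" --pt "0 0 0 0"

```text
t: 8.95
tcp_pos: [0.5669, -0.1969, 0.1759]
eef_rot: [3.105, 0.462, 0.01]
contact_force: [0.6, -0.8, -0.8]
opening: 0.0076
gripper_force: 45.0
```

Call:
apply_moves --pt "0.0059 -0.05085 0 0" --pt "0.0059 -0.05085 0 0" --pt "0.0059 -0.05085 0 0" --pt "0.0059 -0.05085 0 0" --pt "0.0059 -0.05085 0 0" --pt "0.0059 -0.05085 0 0" --pt "0.0059 -0.05085 0 0" --pt "0.0059 -0.05085 0 0" --pt "0.0059 -0.05085 0 0" --pt "0.0059 -0.05085 0 0"

```text
t: 9.95
tcp_pos: [0.4951, 0.1836, 0.171]
eef_rot: [-3.107, -0.464, 0.001]
contact_force: [0.5, 0.6, -1.6]
opening: 0.0078
gripper_force: 45.0
```

Call:
apply_moves --pt "0 0 0 -0.065" --pt "0 0 0 -0.065" --pt "0 0 0 -0.065" --pt "0 0 0 -0.065" --pt "0 0 0 -0.065" --pt "0 0 0 -0.065" --pt "0 0 0 -0.065" --pt "0 0 0 -0.065" --pt "0 0 0 -0.065" --pt "0 0 0 -0.065" --pt "0 0 0 -0.065" --pt "0 0 0 -0.065"

```text
t: 11.15
tcp_pos: [0.4956, 0.1819, 0.1709]
eef_rot: [-1.782, -2.587, 0.001]
contact_force: [0.5, 0.6, -1.1]
opening: 0.0073
gripper_force: 45.0
```

Call:
apply_moves --pt "0 0 0 -0.065" --pt "0 0 0 -0.065" --pt "0 0 0 -0.065" --pt "0 0 0 -0.065" --pt "0 0 0 -0.065" --pt "0 0 0 -0.065" --pt "0 0 0 -0.0675" --pt "0 0 0 0" --pt "0 0 0 0" --pt "0 0 0 0"

```text
t: 12.15
tcp_pos: [0.496, 0.182, 0.1709]
eef_rot: [-0.402, -3.116, 0.0]
contact_force: [0.4, -0.5, -0.8]
opening: 0.0073
gripper_force: 45.0
```

```bash
python3 - <<'E'
from h import *
import json
plan([.496,.1822,.14],165.5);s=observe();print(s["contact_force"],s["opening"],s["gripper_force"])
json.dump({k:np.array(v).tolist() for k,v in s.items()},open("s5.json","w"));im=snap("wrist","wr5")
p=proj("wrist",s["tcp_pos"],s);print(p,proj("wrist",[.496,.1822,.078],s))
x,y=np.round(p).astype(int)-[60,70];print("crop",x,y)
im2=snap("side","side5")
q=proj("side",s["tcp_pos"]);a,b=np.round(q).astype(int)-[40,30];print("side",q,a,b)
print(spot_in("side","key_bow")[:2])
cv2.imwrite("pics/v5.png",np.hstack([cv2.resize(im[y:y+120,x:x+80],(400,600),interpolation=cv2.INTER_CUBIC),cv2.resize(im2[b:b+120,a:a+80],(400,600),interpolation=cv2.INTER_CUBIC)])[:,:,::-1])
E
```

```text
t 12.15 tcp [0.496  0.182  0.1709] yaw 165.29 tilt 0.02 d mm [-0.   0.2 30.9] shares [-0.      0.0002  0.0412] rows>= 1.0
roll deg -0.21 share -0.0018 rows>= 1.0
[ 0.35812135 -0.46870809 -0.78350034] 0.007251172209237144 44.97531294822693
[253.45457317 219.9996797 ] [253.78641651 187.23652778]
crop 193 150
side [173.6294305  143.31467517] 134 113
[{'rect': [170.3, 134.7, 179.8, 164.1], 'confidence': 0.8}, {'rect': [255.5, 179.9, 290.7, 201.7], 'confidence': 0.26}]
```

View pics/v5.png

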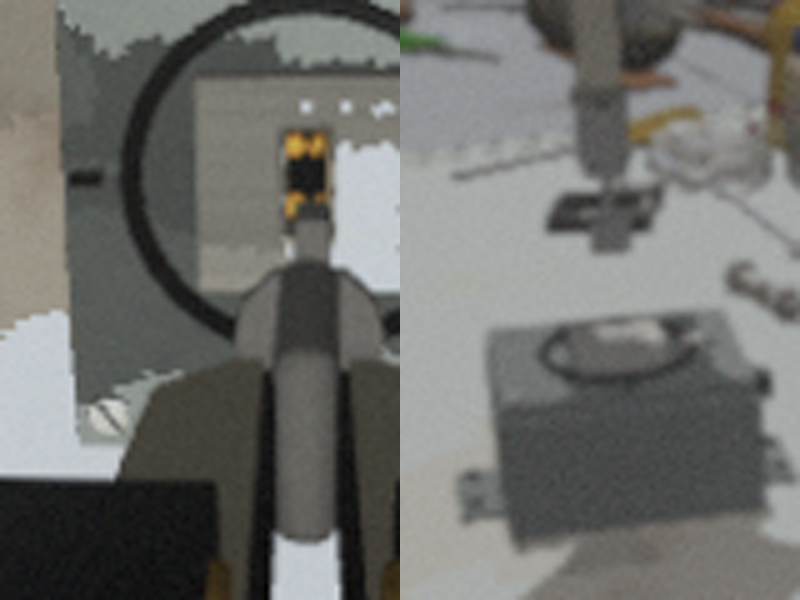

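```bash
python3 - <<'E'
from h import *
import json
st=json.load(open("s5.json"));M=R.from_rotvec(st["eef_rot"]).as_matrix();t=np.array(st["tcp_pos"])
g=lambda p:(np.array(p)+.5)/5-.5+(193,150)
def tool(p,dz):return M.T@(onz("wrist",g(p),t[2]+dz,st)-t)*1e3
print("bow top",tool((306,445),.0343),tool((275,445),.0343),tool((337,445),.0343))
print("bow far/near",tool((306,350),.0343),tool((306,540),.0343))
print("collar far edge",tool((311,264),-.0057),"L,R",tool((237,330),-.0057),tool((385,330),-.0057))
print("bit",tool((298,235),-.045),tool((330,235),-.045))
print("slot",onz("wrist",g((307,172)),.078,st))
# edges rows in the raw picture
im=cv2.imread("pics/wr5.png").astype(int).sum(2)
for r in(193,196,198,215,218,221,225,240,250):print(r,im[r,240:275].tolist())
E
```

```text
bow top [  1.16299818   0.25375343 -34.30005018] [  1.15809473  -3.37360356 -34.29909841] [  1.15923163   3.88100161 -34.30100205]
bow far/near [ 13.06286042   0.25537842 -34.2998706 ] [-11.43739065   0.25200132 -34.30024032]
collar far edge [11.04824852  0.94120312  5.69992034] L,R [ 1.20089793 -9.58816448  5.70253436] [ 1.19899783 11.49046501  5.69700316]
bit [ 4.02567802 -1.11316551 45.00035455] [ 4.02565734  4.23270855 44.99895176]
slot [0.49285244 0.1832466  0.078     ]
193 [347, 352, 356, 357, 345, 353, 354, 358, 327, 293, 269, 238, 195, 192, 196, 196, 189, 182, 160, 373, 564, 602, 605, 606, 601, 595, 606, 606, 611, 606, 610, 602, 610, 444, 353]
196 [353, 347, 340, 343, 336, 339, 347, 346, 328, 286, 219, 198, 280, 315, 327, 307, 320, 323, 273, 270, 533, 601, 605, 608, 603, 598, 599, 596, 593, 602, 602, 599, 601, 602, 440]
198 [348, 352, 354, 349, 355, 357, 354, 350, 339, 370, 468, 405, 329, 317, 323, 321, 324, 323, 296, 418, 567, 609, 602, 608, 605, 604, 603, 608, 608, 598, 608, 614, 610, 605, 445]
215 [235, 304, 322, 319, 311, 320, 319, 295, 206, 154, 169, 162, 175, 171, 159, 
[... 274 characters left out ...]
]
221 [237, 251, 268, 251, 265, 270, 300, 235, 182, 222, 246, 252, 263, 268, 261, 256, 259, 245, 227, 180, 171, 275, 293, 269, 266, 259, 267, 261, 289, 350, 424, 415, 400, 288, 258]
225 [176, 196, 192, 191, 186, 131, 70, 153, 240, 273, 284, 303, 292, 313, 298, 295, 287, 280, 264, 225, 159, 74, 83, 156, 194, 196, 191, 199, 194, 185, 197, 195, 182, 192, 196]
240 [181, 190, 186, 182, 134, 72, 67, 59, 204, 270, 286, 297, 302, 306, 290, 298, 291, 277, 255, 222, 110, 53, 67, 65, 167, 181, 189, 187, 177, 190, 191, 188, 179, 196, 191]
250 [185, 195, 187, 132, 70, 65, 52, 68, 185, 245, 272, 281, 292, 289, 293, 283, 281, 265, 245, 204, 98, 47, 63, 61, 82, 168, 193, 182, 187, 180, 186, 162, 76, 68, 60]
```

Call:
apply_moves --pt "0 -0.002 0.02 0" --pt "0 0 0.02 0" --pt "0 0 0.01 0" --pt "0 0 0 0" --pt "0 0 0 0" --pt "0 0 0 0"

```text
t: 12.9
tcp_pos: [0.496, 0.1809, 0.134]
eef_rot: [0.397, 3.116, 0.001]
contact_force: [-0.0, -0.8, -1.4]
opening: 0.007
gripper_force: 45.0
```

```bash
python3 - <<'E'
from h import *
import json
plan([.4958,.1807,.121],165.5);s=observe();print(s["contact_force"],s["torque"])
json.dump({k:np.array(v).tolist() for k,v in s.items()},open("s6.json","w"));im=snap("wrist","wr6")
p=proj("wrist",s["tcp_pos"],s)
x,y=np.round(p).astype(int)-[50,55];print("crop",x,y,"slot px",(proj("wrist",[.496,.1822,.078],s)-(x,y)+.5)*8-.5)
cv2.imwrite("pics/v6.png",cv2.resize(im[y:y+60,x:x+100],(800,480),interpolation=cv2.INTER_CUBIC)[:,:,::-1])
E
```

```text
t 12.9 tcp [0.496  0.1809 0.134 ] yaw 165.46 tilt 0.05 d mm [ 0.2 -0.3 12.9] shares [ 0.0002 -0.0004  0.0173] rows>= 1.0
roll deg -0.04 share -0.0003 rows>= 1.0
[-0.04603727 -0.81138284 -1.39258216] [-0.02431157 -0.05211494 -0.04602198]
crop 203 165 slot px [418.88264714 260.75259183]
```

View pics/v6.png

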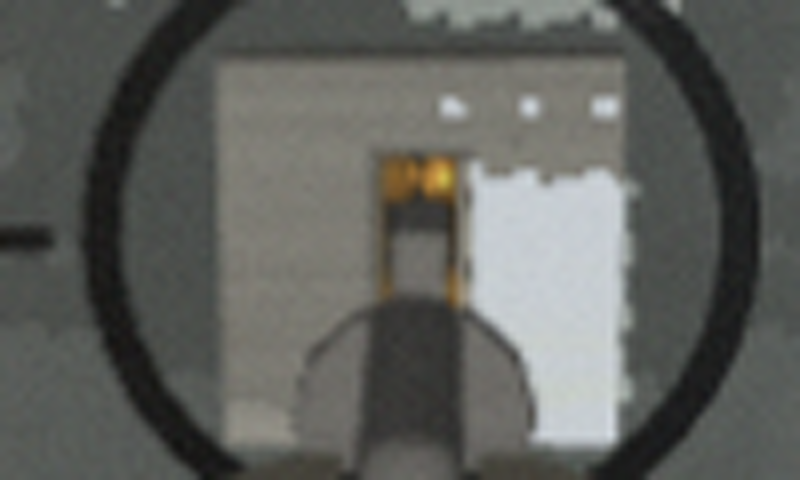

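The key's bit (px x 393–448) is centred in the slot (px 380–462). I'll descend gently.

Call:
apply_moves --pt "0 0 0.005 0" --pt "0 0 0.004 0" --pt "0 0 0 0" --pt "0 0 0 0"

```text
t: 13.35
tcp_pos: [0.4956, 0.1807, 0.1266]
eef_rot: [-0.397, -3.116, 0.0]
contact_force: [0.0, -0.3, -1.3]
opening: 0.0075
gripper_force: 45.0
```

Call:
apply_moves --pt "0 0 0.004 0" --pt "0 0 0 0" --pt "0 0 0 0"

```text
t: 13.65
tcp_pos: [0.4956, 0.1808, 0.1236]
eef_rot: [-0.397, -3.116, 0.0]
contact_force: [1.0, -0.2, -1.9]
opening: 0.0072
gripper_force: 45.0
```

Call:
apply_moves --pt "0 0 0.004 0" --pt "0 0 0 0" --pt "0 0 0 0"

```text
t: 13.95
tcp_pos: [0.4962, 0.1811, 0.1212]
eef_rot: [0.397, 3.115, 0.001]
contact_force: [0.5, -0.5, 7.0]
opening: 0.0074
gripper_force: 45.0
```

Call:
apply_moves --pt "-0.0005 0 0 0.035" --pt "0 0 0.001 0" --pt "0 0 0.001 -0.07" --pt "0 0 0 0" --pt "0 0 0.001 0.07" --pt "0 0 0 0" --pt "0 0 0 0"

```text
t: 14.65
tcp_pos: [0.4971, 0.1815, 0.1199]
eef_rot: [0.511, 3.097, 0.003]
contact_force: [-1.8, 0.9, 14.5]
opening: 0.0073
gripper_force: 45.0
```

```bash
python3 - <<'E'
from h import *
plan([.4958,.1807,.0877],165.5);s=observe();print(s["contact_force"],s["torque"])
E
```

```text
t 14.65 tcp [0.4971 0.1815 0.1199] yaw 161.27 tilt 0.18 d mm [ 1.  -1.3 32.1] shares [ 0.0014 -0.0017  0.0429] rows>= 1.0
roll deg -4.23 share -0.0352 rows>= 1.0
[-1.80006666  0.93169573 14.53717068] [0.12260955 0.5114553  0.00244311]
```

Call:
apply_moves --pt "0 0 0.001 -0.07" --pt "0 0 0 0" --pt "0 0 0.001 0.07" --pt "0 0 0 0" --pt "0 0 0 -0.07" --pt "0 0 0 0" --pt "0 0 0 0"

```text
t: 15.35
tcp_pos: [0.4965, 0.1809, 0.1174]
eef_rot: [0.287, 3.127, 0.002]
contact_force: [0.3, 0.5, 5.8]
opening: 0.0074
gripper_force: 45.0
```

```bash
python3 - <<'E'
from h import *
plan([.4958,.1807,.0877],165.5);s=observe();print(s["contact_force"],s["torque"])
E
```

```text
t 15.35 tcp [0.4965 0.1809 0.1174] yaw 169.5 tilt 0.08 d mm [ 0.7 -0.4 29.7] shares [ 0.001  -0.0005  0.0396] rows>= 1.0
roll deg 4.0 share 0.0333 rows>= 1.0
[0.25455065 0.45180185 5.82519753] [0.0473947  0.1219058  0.03762576]
```

Call:
apply_moves --pt "0 0 0.001 0.07" --pt "0 0 0 0" --pt "0 0 0.001 -0.07" --pt "0 0 0 0" --pt "0 0 0.001 0.07" --pt "0 0 0 0" --pt "0 0 0 -0.07" --pt "0 0 0 0" --pt "0 0 0 0"

```text
t: 16.25
tcp_pos: [0.4966, 0.1809, 0.1151]
eef_rot: [0.288, 3.127, 0.002]
contact_force: [0.4, 0.4, 6.0]
opening: 0.007
gripper_force: 45.0
```

```bash
python3 - <<'E'
from h import *
plan([.4958,.1807,.0877],165.5);s=observe();print(s["contact_force"],s["torque"])
E
```

```text
t 16.25 tcp [0.4966 0.1809 0.1151] yaw 169.49 tilt 0.08 d mm [ 0.7 -0.4 27.4] shares [ 0.001  -0.0005  0.0366] rows>= 1.0
roll deg 3.99 share 0.0333 rows>= 1.0
[0.38555583 0.39553531 6.0300323 ] [ 0.01973846  0.18278043 -0.03045924]
```

Call:
apply_moves --pt "0 0 0.0013 0.07" --pt "0 0 0 0" --pt "0 0 0.0013 -0.07" --pt "0 0 0 0" --pt "0 0 0.0013 0.07" --pt "0 0 0 0" --pt "0 0 0 -0.07" --pt "0 0 0 0" --pt "0 0 0 0"

```text
t: 17.15
tcp_pos: [0.4959, 0.1806, 0.1115]
eef_rot: [-0.287, -3.128, -0.0]
contact_force: [0.4, 1.0, -1.2]
opening: 0.0075
gripper_force: 45.0
```

Call:
apply_moves --pt "0 0 0.001 0.07" --pt "0 0 0 0" --pt "0 0 0.001 -0.07" --pt "0 0 0 0" --pt "0 0 0 0.07" --pt "0 0 0 0" --pt "0 0 0 -0.07" --pt "0 0 0 0" --pt "0 0 0 0"

```text
t: 18.05
tcp_pos: [0.496, 0.1806, 0.1102]
eef_rot: [-0.287, -3.128, -0.0]
contact_force: [0.2, 1.0, -0.8]
opening: 0.0074
gripper_force: 45.0
```

Call:
apply_moves --pt "0 0 0.002 0.035" --pt "0 0 0.002 0" --pt "0 0 0.002 0" --pt "0 0 0 0" --pt "0 0 0 0"

```text
t: 18.55
tcp_pos: [0.4959, 0.1807, 0.1056]
eef_rot: [-0.396, -3.116, 0.0]
contact_force: [0.0, 1.3, -2.7]
opening: 0.0069
gripper_force: 45.0
```

Call:
apply_moves --pt "0 0 0.002 0" --pt "0 0 0.002 0" --pt "0 0 0.002 0" --pt "0 0 0 0" --pt "0 0 0 0"

```text
t: 19.05
tcp_pos: [0.4959, 0.1807, 0.1011]
eef_rot: [-0.397, -3.116, 0.0]
contact_force: [0.8, 0.8, -1.8]
opening: 0.0073
gripper_force: 45.0
```

```bash
python3 - <<'E'
from h import *
plan([.4958,.1807,.0877],165.5);s=observe();print(s["contact_force"],s["torque"])
E
```

```text
t 19.05 tcp [0.4959 0.1807 0.1011] yaw 165.48 tilt 0.01 d mm [ 0.1  0.  13.4] shares [0.0002 0.     0.0179] rows>= 1.0
roll deg -0.02 share -0.0002 rows>= 1.0
[ 0.76343916  0.82860542 -1.79115812] [ 0.23372261 -0.06991732 -0.01263841]
```

Call:
apply_moves --pt "0 0 0.003 0" --pt "0 0 0.003 0" --pt "0 0 0.003 0" --pt "0 0 0.003 0" --pt "0 0 0 0" --pt "0 0 0 0"

```text
t: 19.65
tcp_pos: [0.4959, 0.1806, 0.0921]
eef_rot: [-0.397, -3.116, 0.0]
contact_force: [-0.1, -0.0, -1.1]
opening: 0.007
gripper_force: 45.0
```

Call:
apply_moves --pt "0 0 0.002 0" --pt "0 0 0.002 0" --pt "0 0 0 0" --pt "0 0 0 0" --pt "0 0 0 0"

```text
t: 20.15
tcp_pos: [0.4961, 0.1807, 0.0893]
eef_rot: [0.397, 3.116, 0.0]
contact_force: [0.2, -0.0, -1.3]
opening: 0.0067
gripper_force: 45.0
```

```bash
python3 - <<'E'
from h import *
plan([.4958,.1807,.0877],165.5);s=observe();print(s["contact_force"],s["torque"])
E
```

```text
t 20.15 tcp [0.4961 0.1807 0.0893] yaw 165.48 tilt 0.01 d mm [ 0.3 -0.   1.6] shares [ 0.0004 -0.0001  0.0021] rows>= 1.0
roll deg -0.02 share -0.0002 rows>= 1.0
[ 0.24667942 -0.01560379 -1.32616621] [0.02106748 0.03662648 0.01472971]
```

Call:
apply_moves --pt "0 0 0.001 0" --pt "0 0 0.001 0" --pt "0 0 0.001 0" --pt "0 0 0 0" --pt "0 0 0 0" --pt "0 0 0 0"

```text
t: 20.75
tcp_pos: [0.4963, 0.181, 0.0875]
eef_rot: [0.397, 3.116, 0.001]
contact_force: [-1.9, 0.7, 6.2]
opening: 0.0071
gripper_force: 45.0
```

Call:
apply_moves --pt "0 0 0.001 0" --pt "0 0 0 0" --pt "0 0 0 0" --pt "0 0 0 0"

```text
t: 21.15
tcp_pos: [0.4965, 0.1811, 0.0874]
eef_rot: [0.397, 3.115, 0.002]
contact_force: [-2.1, 0.1, 15.3]
opening: 0.0074
gripper_force: 45.0
```

Call:
apply_moves --pt "0 0 0 0.03" --pt "0.0001 0 0 0.04" --pt "0.0001 0 0 0.04" --pt "0.0001 0 0 0.04" --pt "0.0001 0 0 0.04" --pt "0 0 0 0" --pt "0 0 0 0"

```text
t: 21.85
tcp_pos: [0.4971, 0.1816, 0.0874]
eef_rot: [1.004, 2.974, 0.004]
contact_force: [0.5, 0.4, 11.8]
opening: 0.007
gripper_force: 45.0
```

```bash
python3 - <<'E'
from h import *
plan([.496,.1822,.0877],165.5-93.5);s=observe();print(s["contact_force"],s["torque"],s["joint_positions"][6])
E
```

```text
t 21.85 tcp [0.4971 0.1816 0.0874] yaw 142.69 tilt 0.18 d mm [ 1.2 -0.2 -0.3] shares [ 0.0016 -0.0003 -0.0004] rows>= 1.0
roll deg 70.69 share 0.5891 rows>= 9.0
[ 0.4738599   0.44437641 11.76543732] [0.08588541 0.23009739 0.00864303] 0.6213455966830963
```

Turned 23° with no trouble; continuing.

Call:
apply_moves --pt "0.0003 0 0 0.05" --pt "0.0003 0 0 0.05" --pt "0.0003 0 0 0.05" --pt "0.0003 0 0 0.05" --pt "0.0003 0 0 0.05" --pt "0.0002 0 0 0.05" --pt "0.0001 0 0 0.05" --pt "0.0001 0 0 0.05" --pt "0 0 0 0" --pt "0 0 0 0"

```text
t: 22.85
tcp_pos: [0.4962, 0.1819, 0.0874]
eef_rot: [2.128, 2.309, 0.004]
contact_force: [-0.4, -2.3, 12.8]
opening: 0.0073
gripper_force: 45.0
```

Call:
apply_moves --pt "0.0001 0 0 0.05" --pt "0.0001 0 0 0.05" --pt "0.0001 0 0 0.05" --pt "0 0 0 0.05" --pt "0 0 0 0" --pt "0 0 0 0" --pt "0 0 0 0"

```text
t: 23.55
tcp_pos: [0.4961, 0.182, 0.0874]
eef_rot: [2.562, 1.816, 0.004]
contact_force: [-1.1, -1.6, 14.7]
opening: 0.0073
gripper_force: 45.0
```

```bash
python3 - <<'E'
from h import *
plan([.496,.1822,.0877],165.5-93.5);s=observe();print(s["contact_force"],s["torque"],s["joint_positions"][6])
im=snap("wrist","wr7");p=proj("wrist",[.496,.1822,.078],s);x,y=np.round(p).astype(int)-[80,60]
im2=snap("top","top7")
o=np.hstack([cv2.resize(im[y:y+120,x:x+160],(500,375),interpolation=cv2.INTER_CUBIC),cv2.resize(im2[190:290,150:230],(300,375),interpolation=cv2.INTER_CUBIC)])
cv2.imwrite("pics/v7.png",o[:,:,::-1])
E
```

```text
t 23.55 tcp [0.4961 0.182  0.0874] yaw 70.66 tilt 0.14 d mm [ 0.2 -0.2 -0.3] shares [ 0.0002 -0.0002 -0.0004] rows>= 1.0
roll deg -1.34 share -0.0111 rows>= 1.0
[-1.07259448 -1.64519828 14.702482  ] [-0.55387235  0.37313566  0.06085944] -0.22758463485700622
```

View pics/v7.png

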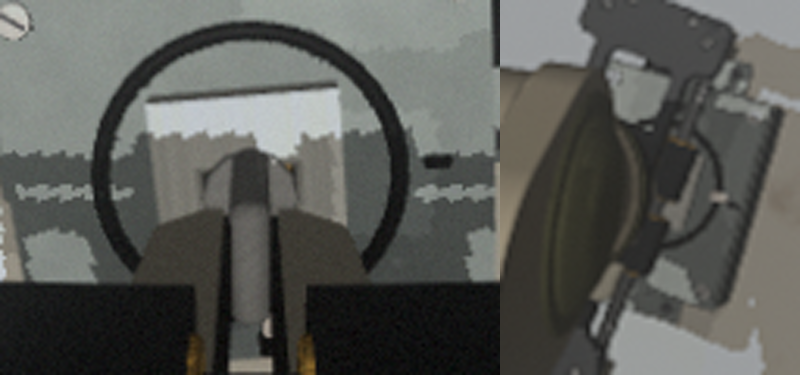

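The pointer (white, top-view crop at px 720,197) sits at the second mark. The key is home, pressed with about 15 N and gripped at 45 N, so I'm handing in.

```bash
python3 -c "
from station import *
print(job_done())"
```

```text
the job is handed in; nothing more can be done
None
```

The rectangular-grip key is fully home in the switch, turned about a quarter clockwise to the second mark (about 95° of key turn), and still gripped and held there; the job is handed in, with no verdict returned.

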